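# Load and lock the film holder in the scanner

### The job

Push the black film holder along its rails into the film scanner until it is fully home against the stop, then flip the red-knobbed locking lever over past its centre so that it snaps shut behind the holder. Use only the fingertips: push, do not pinch or lift the holder, and leave everything else on the light table where it stands.

Things in the scene. Friction and masses are not known exactly. Their poses are not given: they have to be found in the camera images.
- scanner: Fixed film scanner. Origin: at table height on the centre line of its film channel; x points along the channel into the machine (push direction), y to its left, z up. Black base plate 12 mm high (its top is the channel floor), x -170 to +160, y -83 to +107 mm. Grey hood over the inner end: x +20 to +160, y +-75, top at z 84 mm. Loose things stand at either side, 130 mm or more from the centre line.
- stop (a point): Middle of the stop's face under the hood, at (+75, 0, 19) mm in the scanner's frame: the holder's inner edge meets it when home. Two aluminium rails guide the holder: inner faces at y +-43.5 mm, 8 mm wide, tops at z 20 mm, x -160 to +75 mm.
- holder: Loose black film holder with brown frames and a yellow stripe at its near edge, 110 mm long (x) x 84 wide x 14 thick, 0.1 to 0.23 kg, lying in the channel between the rails (1.5 mm play each side), drawn back 40 to 80 mm from home. Origin: centre of its underside; x points into the machine. Home, its origin is at x +20 mm in the scanner's frame, its near edge at x -35 mm.
- holder_edge (a point): Middle of the holder's near edge face (the one outside the scanner, to be pushed on), at mid thickness, 55 mm from the holder's origin towards -x. At the start it lies 75 to 115 mm before the scanner's origin.
- lock (a joint): Locking lever's angle, rad: 0 open (leans out, to the scanner's +y; it starts so), 0.7 upright, 1.4 shut (leans over the channel, to -y). An over-centre spring holds either end: about 3.5 N at the knob to start it, none when upright, then it snaps over by itself. Shut, its dog lies across the channel at x -50 to -40 mm behind the holder; it cannot shut if the holder is not home.
- lock_knob (a point): Centre of the red ball knob (20 mm across) at the end of the lever's 10 mm steel rod, 70 mm from the pivot; it moves with the lever. In the scanner's frame: open at (-45, +120, 85) mm, upright at (-45, +75, 102) mm, shut at (-45, +30, 85) mm.
- lock_pivot (a point): The lever's pivot, at (-45, +75, 32) mm in the scanner's frame; the hinge axis runs along the scanner's x. While the lever is open, its dog stands up from here to (-45, +55, 79) mm (10 mm thick). A brass spring plunger stands just outside it, up to y +110 and z +45 mm.
- loupe: Round loupe, clear foot and black head, 52 mm across, 46 mm high, standing on the table near the scanner. Origin: centre of its underside. To be left alone.
- film_can_a: Black film canister with a grey cap, 35 mm across, 52 mm high, standing near the scanner. Origin: centre of its underside. To be left alone.
- film_can_b: Black film canister with a green cap, 35 mm across, 52 mm high, standing near the scanner. Origin: centre of its underside. To be left alone.
- blower: Black rubber dust blower standing on end, bulb 58 mm across, nozzle up, 105 mm high, near the scanner on either side. Origin: centre of its underside. To be left alone.
- slide_box: Blue slide box with a clear lid, 62 x 60 mm, 54 mm high, to the robot's right. Origin: centre of its underside. To be left alone.
- mug: White mug, 80 mm across, 90 mm high, to the robot's left. Origin: centre of its underside. To be left alone.
Mind the look-alikes: they are no part of the job. Several things have the shape of the holder; the one meant has the colours described above.

How it is judged:
On the way, in this order (a step that is already met when the one before it is completed fails the run):
1. the holder is fully home in the scanner, the lever still open (x of holder in the frame of scanner above 0.016 m and z of holder in the frame of scanner below 0.015 m and value of joint lock below 0.3 rad), for 0.1 s.
2. the lever has snapped shut (value of joint lock above 1.3 rad), for 0.2 s.
At the end, for the whole second after the job is handed in: The holder lies flat in the channel within 4 mm of its stop and at rest, and the locking lever stands shut (over 1.3 rad of 1.4) (x of holder in the frame of scanner above 0.016 m and z of holder in the frame of scanner below 0.015 m and value of joint lock above 1.3 rad and linear speed of holder below 0.01 m/s); the robot touches nothing.
It fails at once if the holder is lifted more than 8 mm off the channel floor or tipped (z of holder in the frame of scanner above 0.02 m or angle between holder's own z axis and vertical above 0.15 rad).
It fails at once if a bystander (loupe, film canister, blower, slide box, mug) is moved more than 20 mm or tipped (distance of any of loupe, film_can_a, film_can_b, blower, slide_box, mug from where it was at the start of the episode above 0.02 m or angle between any of loupe, film_can_a, film_can_b, blower, slide_box, mug's own z axis and vertical above 0.35 rad).
It also fails if it takes over 45 s, if anything falls off the work surface, if the arm or the gripper's body presses on something with over 40 N, if the wrist force passes 120 N, or if a joint passes its speed limit or range.

### The arm

A 7-joint arm with a two-finger parallel gripper is mounted at the origin on the work surface. World frame = base frame: x ahead of the robot, y to its left, z up, the work surface at z = 0. Lengths are in m, angles in rad, forces in N, time in s.
With the tool pointing down it reaches from about 0.4 to 0.85 m from the base axis. Payload 10.4 kg.
Tool frame: the origin (TCP) lies between the finger pads; the fingertips stand 11 mm ahead of it and the grasp point (between the pads) lies 8 mm behind it; z points along the fingers, y is the direction in which the jaws open and shut (so a half turn about z gives the same grasp; the last joint's range is limited). The gripper opens to 87 mm and grips with 3 to 60 N. Pads are 19 mm wide; open, the fingers measure 117 mm over their backs; the gripper's body (75 mm by 190 mm) begins 51 mm behind the grasp point.
Start: joints at [1.28, 0.332, -0.065, 1.46, 0.022, 1.35, -0.088], TCP at [0.165, -0.603, 0.234] pointing down, gripper open.
Joint ranges: [-2.6, 2.6], [-0.5, 2.12], [-1.47, 1.34], [0.16, 2.42], [-1.27, 4.41], [0.06, 2.06], [-2.6, 2.6]. Speed limits (rad/s): [2.22, 2.22, 2.79, 2.79, 3.14, 3.14, 3.14].

### API

Orientations are given as a unit quaternion [x, y, z, w].
In Python, from bench import r, eyes gives the robot as it stands.
- The arm moves only by the shell command python3 -m inch 'ROWS' [FORCE]. ROWS is a JSON object of lists of equal length, an entry for each row: "translation": the shift along the world's x, y, z scaled (see below), a list of three; "rot": the turn, a rotation vector about the world's x, y, z scaled (see below), a list of three; "jaw": the finger opening in mm, from 0 to 87. In form: {"translation": [[tx, ty, tz], ...], "rot": [[ax, ay, az], ...], "jaw": [jaw, ...]}. A call has 1 to 20 rows; each row is the pose to reach, as a shift and turn from the pose measured when the call began; what a row does not reach only later rows make up. The controller multiplies each number of a shift by 100 mm and each number of a turn by 60 degrees. A row lasts 1/10 s, in which the tool goes at most 50 mm and 8.59 degrees, less where a joint would pass 70% of its speed; a pose out of reach is approached as far as the arm can. A call with a number of a shift or a turn outside -1 to 1 is refused whole. A call with a gripper value outside its range is refused whole. The fingers move at their own pace and stop on an object; FORCE is the grip in N (left out, the last holds). Time passes only in rows, so rows that repeat a pose let the fingers close. It gives the time, the measured TCP pose, the force and the opening at its end, in the units of the state.
- r.read_state(): the state, without advancing time (a new reading comes with each control period).
- eyes.camera(name): name is "scene" or "side" or "wrist"; returns the picture (384x512x3 uint8, blue, green, red); there is no depth.
- eyes.calibration(name): a dict with "fx", "fy", "cx", "cy" (pixels), "R" (3x3) and "t" (3): a world point X has camera coordinates R X + t; the wrist camera has in their place "hand_eye" (4x4, takes a point from camera to tool coordinates, whose origin is the TCP and whose axes are the flange's). Camera axes: x right, y down, z forward; pixel columns grow to the right and rows downward; lengths in m; the calibration is good to about 2 mm. The wrist camera is an equidistant fisheye: a pixel r from the principal point sees the ray r / f radians off the axis. A picture is of the moment at which its call begins: read the wrist's pose just before it. calibration takes no time and is no camera call.
- r.close_job(): hands the job in, once; it reports no verdict.
The state is a dict: "time": time; "joint_positions": joint angles; "joint_vel": joint speeds; "joint_torque": joint torques, N m; "ee_pos": TCP position; "eef_rot": TCP orientation; "ft_force": force on the tool from outside, world axes, zero at the start; "torque": the same for the moment, N m; "width": finger opening in m.
Only numpy, scipy, OpenCV 4.12 (cv2) and the standard library are available. Lean on these libraries where they do the work, as an engineer would, in place of code of your own. Each camera call takes 0.05 s, during which the arm holds its last target. There are 200 camera calls.

## Working session

There is one attempt and no reset: what is moved stays moved. The work goes in short steps, Python scripts to look and compute and a shell command to move; the robot and the scene stay as the last step left them, time stands still between calls to the robot, and variables do not carry over. Pictures are saved under pics/ and viewed, about 8 in all and at most 12, crops included, and the job is handed in when it is done.

```bash
mkdir -p pics; ls
python3 - <<'E'
from bench import r, eyes
import cv2
s=r.read_state(); print(s)
for n in ("scene","side"):
    im=eyes.camera(n); cv2.imwrite(f"pics/{n}0.png",im); c=eyes.calibration(n); print(n,c)
print(eyes.calibration("wrist"))
E
```

```text
pics
{'time': 0.0, 'joint_positions': array([ 1.28039934,  0.3328453 , -0.06470748,  1.46093549,  0.02158812,
        1.34991638, -0.088478  ]), 'joint_vel': array([-0.0010677 , -0.00081824,  0.00167873, -0.00037955,  0.0005321 ,
        0.00151388, -0.0004872 ]), 'joint_torque': array([ 1.68917777e-04, -6.23257041e+01,  2.45511759e-02, -3.89906931e+01,
       -6.14325539e-02,  3.95528111e-02,  1.40773996e-04]), 'ee_pos': array([ 0.16528302, -0.60235968,  0.23277333]), 'eef_rot': array([ 9.91045577e-01,  1.33522163e-01, -1.20107266e-04, -6.94438069e-04]), 'ft_force': array([-0.38407693, -0.74338693, -0.19951649]), 'torque': array([-0.0161077 ,  0.06036513, -0.01307476]), 'width': 0.08720274795472951}
scene {'fx': 420.9455034562865, 'fy': 420.9455034562865, 'cx': 258.2997748989686, 'cy': 187.88035635610245, 'R': array([[-0.67376593,  0.73888845, -0.00912814],
       [ 0.60272793,  0.54237559, -0.58527579],
       [-0.42750264, -0.39984068, -0.81078291]]), 't': array([ 0.38078852, -0.29792823,  1.80730407])}
side {'fx': 460.56418788608283, 'fy': 460.56418788608283, 'cx': 253.9610337007042, 'cy': 197.76915006432023, 'R': array([[ 0.99279141, -0.11836567,  0.01883587],
       [-0.04866079, -0.54168224, -0.83917369],
       [ 0.10953241,  0.83220786, -0.54353724]]), 't': array([-0.57890194,  0.07779662,  1.23333902])}
{'fx': 297.3186396354542, 'fy': 297.3186396354542, 'cx': 253.53762623605743, 'cy': 189.56568116308694, 'hand_eye': array([[-8.51174292e-04, -9.52533280e-01, -3.04433288e-01,
         8.46369116e-02],
       [ 9.99999543e-01, -9.43606187e-04,  1.56495349e-04,
         5.55810688e-04],
       [-4.36332162e-04, -3.04433016e-01,  9.52533647e-01,
        -1.50284774e-01],
       [ 0.00000000e+00,  0.00000000e+00,  0.00000000e+00,
         1.00000000e+00]])}
```

View pics/scene0.png

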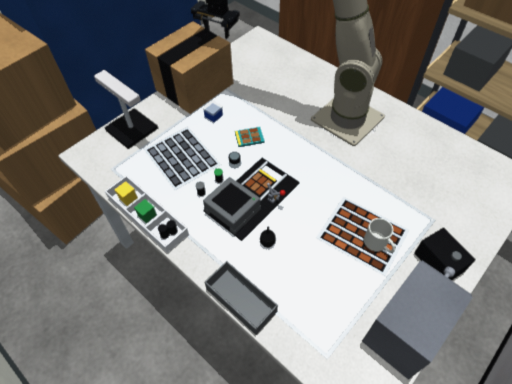

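View pics/side0.png

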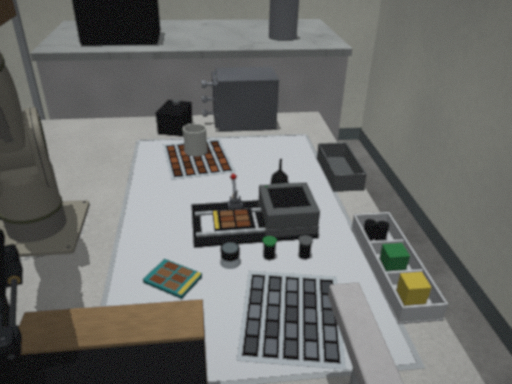

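Run:
```python
import cv2
a=cv2.imread("pics/scene0.png")[145:245,190:310]; cv2.imwrite("pics/c1.png",cv2.resize(a,None,fx=6,fy=6,interpolation=cv2.INTER_CUBIC))
a=cv2.imread("pics/side0.png")[160:270,180:330]; cv2.imwrite("pics/c2.png",cv2.resize(a,None,fx=5,fy=5,interpolation=cv2.INTER_CUBIC))
```

```text
(no output)
```

View pics/c1.png

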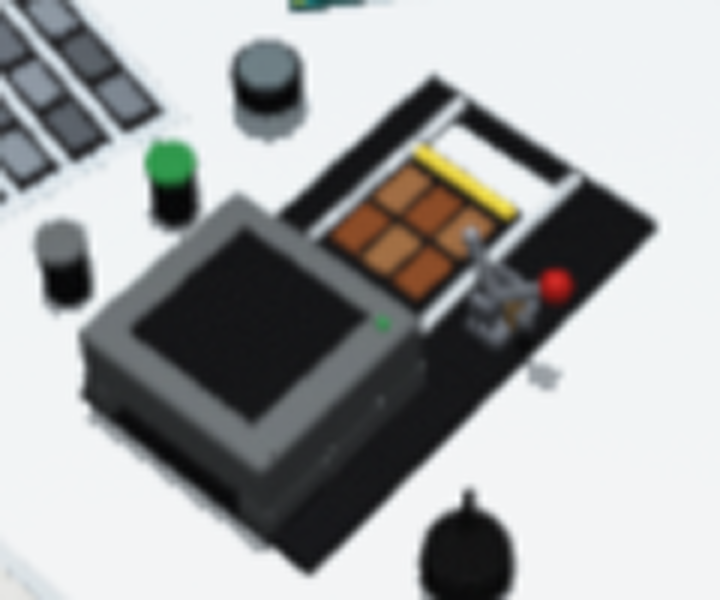

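View pics/c2.png

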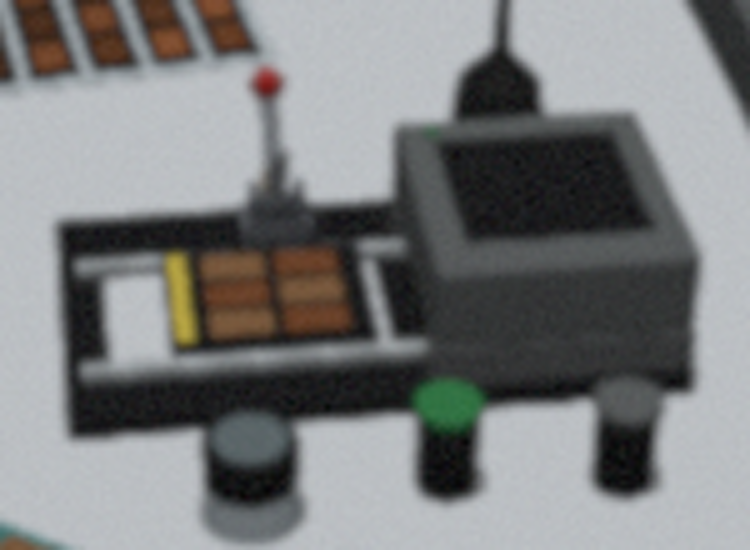

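The scene crop shows the scanner: plate corners at crop (433,77) and (657,227), hood at (238,193), (425,328), (260,470) and (82,333), knob at (557,287). The side crop shows the same parts, with the knob at (266,84). The holder has its yellow stripe at the near edge. The loupe and cans stand on the -y side, the blower on the +y side. Next I fit the scanner pose.

```bash
cat > h.py <<'E'
import numpy as np
from bench import r, eyes
from scipy.optimize import least_squares
S=[((-170,-83,12),(433,77)),((-170,107,12),(657,227)),((20,-75,84),(238,193)),((20,75,84),(425,328)),((160,75,84),(260,470)),((160,-75,84),(82,333)),((-45,120,85),(557,287))]
D=[((-170,107,12),(60,222)),((-170,-83,0),(72,437)),((20,75,84),(397,127)),((160,75,84),(632,115)),((160,-75,84),(695,258)),((20,-75,84),(435,275)),((-45,120,85),(266,84))]
def px(p,f,o): return (np.array(p)+.5)/f-.5+np.array(o)
def proj(n,X):
    c=eyes.calibration(n); q=X@c["R"].T+c["t"]; return np.c_[c["fx"]*q[:,0]/q[:,2]+c["cx"],c["fy"]*q[:,1]/q[:,2]+c["cy"]]
def W(p,L):
    L=np.atleast_2d(L)/1000.; c,s=np.cos(p[2]),np.sin(p[2]); return np.c_[p[0]+c*L[:,0]-s*L[:,1],p[1]+s*L[:,0]+c*L[:,1],L[:,2]]
E
cat > fit.py <<'E'
from h import *
obs=[("scene",[a for a,_ in S],px([b for _,b in S],6,(190,145))),("side",[a for a,_ in D],px([b for _,b in D],5,(180,160)))]
def fit(obs):
    f=lambda p:np.concatenate([(proj(n,W(p,l))-o).ravel() for n,l,o in obs])
    b=min((least_squares(f,[.6,0,y],loss='soft_l1') for y in np.arange(-3,3,.7)),key=lambda k:k.cost); return b.x,f(b.x)
p,e=fit(obs); print(p,np.round(e.reshape(-1,2),1).tolist())
for o in obs: print(o[0],fit([o])[0])
g=lambda h:np.concatenate([(proj(n,W(p,[[h[0],42+h[1],26],[h[0],-42+h[1],26]]))-o).ravel() for n,o in (("scene",px([(520,212),(420,144)],6,(190,145))),("side",px([(165,253),(178,347)],5,(180,160))))])
k=least_squares(g,[-90,0]); print("edge",k.x,k.fun.round(1))
c=lambda l:W(p,l)[0].round(4).tolist()
print("edge w",c([k.x[0],0,19]),"knob",c([-45,120,85]))
E
python3 fit.py
```

```text
[ 0.57875145 -0.0373025   0.02251378] [[-0.4, -0.9], [0.2, -0.9], [-0.5, -1.5], [-0.4, -1.8], [-0.4, 0.7], [-2.1, -0.7], [-0.6, 0.2], [-1.2, -2.0], [-1.4, -0.2], [-1.1, -2.4], [0.8, -2.8], [2.0, -1.6], [0.1, -1.5], [0.2, -0.9]]
scene [ 0.57987623 -0.03380119  0.02424058]
side [ 0.57822314 -0.04409356  0.01448188]
edge [-110.10868833   -2.0890934 ] [-0.6 -0.3 -0.7 -0.3  0.  -0.4 -0.4 -1.1]
edge w [0.4687, -0.0398, 0.019] knob [0.5311, 0.0817, 0.085]
```

```bash
python3 -m inch '{"translation":[[0.25,0.25,0.1],[0.6,0.6,0.2],[1,1,0.3],[1,1,0.3]],"rot":[[0,0,-0.08],[0,0,-0.16],[0,0,-0.233],[0,0,-0.233]],"jaw":[0,0,0,0]}' 10
```

```text
time: 0.5
ee_pos: [0.2711, -0.4982, 0.264]
eef_rot: [1.0, 0.015, 0.001, -0.001]
ft_force: [0.4, -1.0, -0.2]
width: 0.0629
```

```bash
python3 -m inch '{"translation":[[0.3,0.3,0],[0.7,0.7,0],[1,1,0],[1,1,0]],"rot":[[0,0,0],[0,0,0],[0,0,0],[0,0,0]],"jaw":[0,0,0,0]}'
```

```text
time: 0.9
ee_pos: [0.3764, -0.3924, 0.264]
eef_rot: [1.0, 0.02, 0.002, -0.002]
ft_force: [-0.4, -0.4, 0.1]
width: 0.0306
```

```bash
python3 -m inch '{"translation":[[0.3,0.3,0],[0.6,0.7,0],[0.8,1,0],[0.8,1,0]],"rot":[[0,0,0],[0,0,0],[0,0,0],[0,0,0]],"jaw":[0,0,0,0]}'
```

```text
time: 1.3
ee_pos: [0.4594, -0.2873, 0.2639]
eef_rot: [1.0, 0.025, 0.003, -0.003]
ft_force: [1.7, 0.5, 0.5]
width: 0.0027
```

```bash
python3 -m inch '{"translation":[[0,0.4,0],[0,0.8,0],[0,1,0],[0,1,0]],"rot":[[0,0,0],[0,0,0],[0,0,0],[0,0,0]],"jaw":[0,0,0,0]}'
```

```text
time: 1.7
ee_pos: [0.4595, -0.185, 0.264]
eef_rot: [1.0, 0.027, 0.003, -0.003]
ft_force: [-0.1, -0.2, -0.1]
width: 0.0003
```

```bash
python3 -m inch '{"translation":[[0,0.4,0],[0,0.8,0],[0,1,0],[0,1,0]],"rot":[[0,0,0],[0,0,0],[0,0,0],[0,0,0]],"jaw":[0,0,0,0]}'
```

```text
time: 2.1
ee_pos: [0.4596, -0.0838, 0.2642]
eef_rot: [1.0, 0.028, 0.003, -0.003]
ft_force: [-0.0, -0.3, -0.3]
width: 0.0003
```

```bash
python3 -m inch '{"translation":[[-0.1,0.2,0],[-0.2,0.35,0],[-0.2,0.35,0],[-0.2,0.35,0]],"rot":[[0,0,-0.03],[0,0,-0.03],[0,0,-0.03],[0,0,-0.03]],"jaw":[0,0,0,0]}'
python3 - <<'E'
from h import *; import cv2
s=r.read_state(); im=eyes.camera("wrist"); print(s["ee_pos"],s["eef_rot"])
np.savez("w1.npz",p=s["ee_pos"],q=s["eef_rot"]); cv2.imwrite("pics/w1.png",im); cv2.imwrite("pics/w1b.png",cv2.resize(im,None,fx=1.5,fy=1.5,interpolation=cv2.INTER_CUBIC))
E
```

```text
time: 2.5
ee_pos: [0.4395, -0.0499, 0.2643]
eef_rot: [1.0, 0.013, 0.003, -0.002]
ft_force: [-0.2, 0.8, -0.7]
width: 0.0002
[ 0.43952843 -0.04985454  0.26430694] [ 0.99991349  0.01252614  0.00323047 -0.00238177]
```

View pics/w1b.png

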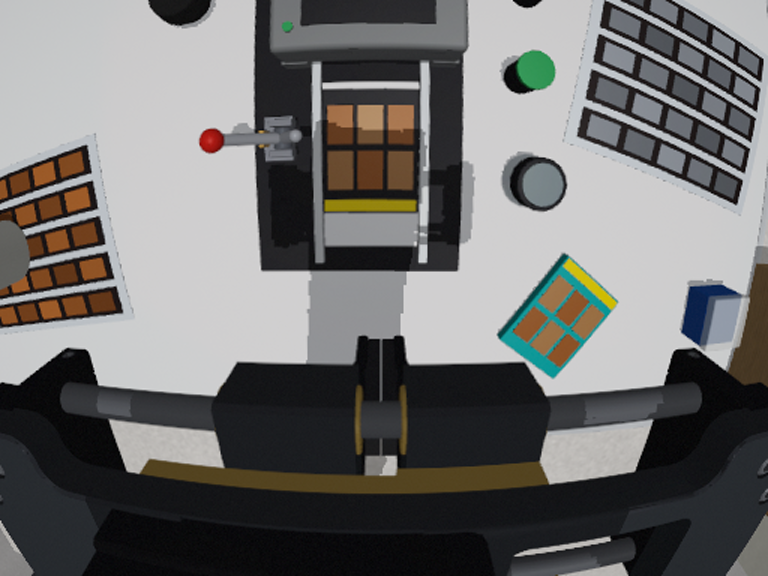

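The wrist view shows plate corners at (262,270) and (459,270), knob (212,141), stripe near edge at row 212 and the rail ends at row 262. The gripper's wide side lies along y, as planned.

```bash
cat > fitw.py <<'E'
from h import *
from scipy.spatial.transform import Rotation as Ro
def ray(pt,z,d):
    c=eyes.calibration("wrist"); u=(np.array(pt)-[c["cx"],c["cy"]])/c["fx"]; t=np.hypot(*u)
    v=np.r_[u/t*np.sin(t),np.cos(t)]; H=c["hand_eye"]; Rw=Ro.from_quat(d["q"]).as_matrix()
    o=d["p"]+Rw@H[:3,3]; v=Rw@H[:3,:3]@v; return (o+v*(z-o[2])/v[2])[:2]
if __name__=="__main__":
    d=np.load("w1.npz")
    P=[((-170,107,12),(262,270)),((-170,-83,12),(459,270)),((-160,47.5,20),(320,262)),((-160,-47.5,20),(423,263)),((-45,120,85),(212,141)),((20,47.5,20),(317,66)),((20,-47.5,20),(425,66))]
    M=np.array([ray(px(b,1.5,(0,0)),a[2]/1000,d) for a,b in P]); L=np.array([a for a,_ in P])
    L2=L[:6-1]; f=lambda p:(W(p,L2)[:,:2]-M[:5]).ravel()
    k=least_squares(f,[.58,-.04,0]); print(k.x,(k.fun.reshape(-1,2)*1000).round(1).tolist())
    for b in [(324,212),(417,212)]:
        w=ray(px(b,1.5,(0,0)),.026,d)-k.x[:2]; c,s=np.cos(k.x[2]),np.sin(k.x[2]); print("edge",w+k.x[:2],np.array([c*w[0]+s*w[1],-s*w[0]+c*w[1]])*1000)
    for n,b,z in (("loupe",(539,183),.046),("can_g",(533,70),.052)): print(n,ray(px(b,1.5,(0,0)),z,d))
E
python3 fitw.py
```

```text
[ 0.58105707 -0.03719773  0.02722865] [[-1.0, 1.1], [-0.4, -0.7], [-0.4, -0.1], [0.8, -0.4], [1.0, 0.1]]
edge [0.46757907 0.00130442] [-112.38770883   41.57734061]
edge [ 0.46940616 -0.08060399] [-112.79127094  -40.35044853]
loupe [ 0.50259241 -0.18356922]
can_g [ 0.59872607 -0.17148513]
```

```bash
python3 -m inch '{"translation":[[0,0,-0.3],[0,0,-0.7],[0,0,-1],[0,0,-1]],"rot":[[0,0,0],[0,0,0],[0,0,0],[0,0,0]],"jaw":[0,0,0,0]}'
```

```text
time: 2.95
ee_pos: [0.4374, -0.0507, 0.1608]
eef_rot: [1.0, 0.012, -0.0, -0.003]
ft_force: [-0.2, -0.9, 1.1]
width: 0.0007
```

```bash
python3 -m inch '{"translation":[[0,0,-0.3],[0,0,-0.6],[0,0,-0.85],[0,0,-0.9],[0,0,-0.9]],"rot":[[0,0,0],[0,0,0],[0,0,0],[0,0,0],[0,0,0]],"jaw":[0,0,0,0,0]}'
```

```text
time: 3.45
ee_pos: [0.4379, -0.0511, 0.0716]
eef_rot: [1.0, 0.012, -0.0, -0.003]
ft_force: [0.5, 0.4, 0.0]
width: 0.0007
```

```bash
python3 -m inch '{"translation":[[0,0,-0.12],[0,0,-0.24],[0,0,-0.36],[0,0,-0.42],[0,0,-0.42],[0,0,-0.42]],"rot":[[0,0,0],[0,0,0],[0,0,0],[0,0,0],[0,0,0],[0,0,0]],"jaw":[0,0,0,0,0,0]}'
```

```text
time: 4.05
ee_pos: [0.4379, -0.051, 0.0296]
eef_rot: [1.0, 0.012, -0.0, -0.004]
ft_force: [0.3, -0.1, 0.2]
width: 0.0004
```

```bash
python3 -m inch '{"translation":[[0.08,0,0],[0.16,0,0],[0.22,0,0],[0.28,0,0],[0.34,0.01,0],[0.40,0.01,0],[0.46,0.01,0],[0.52,0.01,0],[0.58,0.01,0],[0.64,0.02,0],[0.70,0.02,0],[0.76,0.02,0],[0.80,0.02,0],[0.84,0.02,0],[0.86,0.02,0],[0.86,0.02,0],[0.86,0.02,0]],"rot":[[0,0,0],[0,0,0],[0,0,0],[0,0,0],[0,0,0],[0,0,0],[0,0,0],[0,0,0],[0,0,0],[0,0,0],[0,0,0],[0,0,0],[0,0,0],[0,0,0],[0,0,0],[0,0,0],[0,0,0]],"jaw":[0,0,0,0,0,0,0,0,0,0,0,0,0,0,0,0,0]}'
```

```text
time: 5.75
ee_pos: [0.5241, -0.0489, 0.0297]
eef_rot: [1.0, 0.012, 0.0, -0.004]
ft_force: [0.7, 0.5, -0.6]
width: 0.0002
```

```bash
python3 -m inch '{"translation":[[0.02,0,0],[0.04,0,0],[0.06,0,0],[0.08,0,0],[0.09,0,0],[0.09,0,0],[0.09,0,0]],"rot":[[0,0,0],[0,0,0],[0,0,0],[0,0,0],[0,0,0],[0,0,0],[0,0,0]],"jaw":[0,0,0,0,0,0,0]}'
```

```text
time: 6.45
ee_pos: [0.5334, -0.0489, 0.0298]
eef_rot: [1.0, 0.012, 0.0, -0.004]
ft_force: [0.8, 0.6, -0.5]
width: 0.0006
```

```bash
python3 -m inch '{"translation":[[0.01,0,0],[0.02,0,0],[0.03,0,0],[0.03,0,0]],"rot":[[0,0,0],[0,0,0],[0,0,0],[0,0,0]],"jaw":[0,0,0,0]}'
```

```text
time: 6.85
ee_pos: [0.534, -0.0489, 0.0295]
eef_rot: [1.0, 0.012, -0.002, -0.003]
ft_force: [-11.2, -0.3, 11.0]
width: 0.0003
```

```bash
python3 -m inch '{"translation":[[-0.1,0,0],[-0.3,0,0],[-0.5,0,0],[-0.7,0,0.1],[-0.75,0,0.5],[-0.75,0,0.9],[-0.75,0,1],[-0.75,0,1]],"rot":[[0,0,0],[0,0,0],[0,0,0],[0,0,0],[0,0,0],[0,0,0],[0,0,0],[0,0,0]],"jaw":[0,0,0,0,0,0,0,0]}'
python3 - <<'E'
from h import *; import cv2
s=r.read_state(); im=eyes.camera("wrist"); print(s["ee_pos"],s["eef_rot"],s["ft_force"])
np.savez("w2.npz",p=s["ee_pos"],q=s["eef_rot"]); cv2.imwrite("pics/w2b.png",cv2.resize(im,None,fx=1.5,fy=1.5,interpolation=cv2.INTER_CUBIC))
E
```

```text
time: 7.65
ee_pos: [0.4601, -0.0492, 0.1311]
eef_rot: [1.0, 0.012, -0.0, -0.003]
ft_force: [-0.6, 0.1, -0.7]
width: 0.0008
[ 0.46010796 -0.04918021  0.13108571] [ 9.99929101e-01  1.15994375e-02 -3.39600365e-04 -2.67038708e-03] [-0.56016418  0.14600409 -0.67723971]
```

View pics/w2b.png

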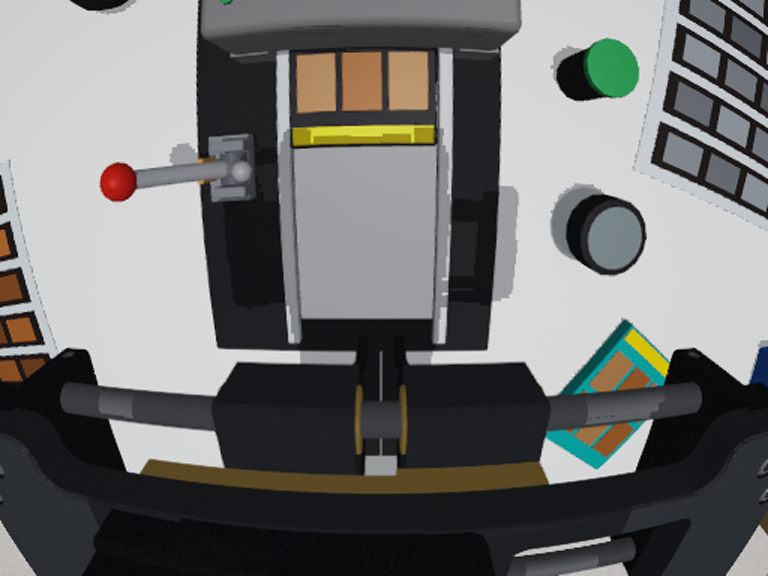

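The holder's near edge now shows at (292,146)-(435,145), with the lever still open and the knob at (118,182). Next I check it numerically and move over to the lever.

```bash
python3 - <<'E'
from fitw import *
d=np.load("w2.npz"); q=lambda b,z:ray(px(b,1.5,(0,0)),z,d)
print("edge",q((292,146),.026),q((435,145),.026),"knob",q((118,182),.085),"rail ends",q((295,342),.02),q((439,342),.02))
print("blower approx",ray(px((180,0),1.5,(0,0)),.05,np.load("w1.npz")))
E
python3 -m inch '{"translation":[[0,0.05,0.3],[0,0.4,0.6],[0,0.7,0.9],[0,1,1],[0,1,1]],"rot":[[0,0,0],[0,0,0],[0,0,0],[0,0,0],[0,0,0]],"jaw":[0,0,0,0,0]}'
```

```text
edge [0.54508365 0.00339376] [ 0.54682471 -0.07794426] knob [0.53231063 0.08223458] rail ends [0.42051882 0.00607328] [ 0.42309949 -0.08781468]
blower approx [0.66426091 0.13067674]
time: 8.2
ee_pos: [0.4592, 0.0551, 0.2296]
eef_rot: [1.0, 0.014, -0.001, -0.004]
ft_force: [0.6, 0.0, -1.2]
width: 0.0006
```

The edge sits 124 mm past the rail ends, against 125 expected, so the holder is home. The knob is at (0.532, 0.082).

```bash
python3 -m inch '{"translation":[[0.25,0.25,0],[0.5,0.5,0],[0.72,0.7,0],[0.73,0.71,0],[0.73,0.71,0]],"rot":[[0,0,0],[0,0,0],[0,0,0],[0,0,0],[0,0,0]],"jaw":[0,0,0,0,0]}'
```

```text
time: 8.7
ee_pos: [0.5316, 0.1258, 0.2273]
eef_rot: [1.0, 0.015, -0.003, -0.004]
ft_force: [-1.1, -0.3, -0.1]
width: 0.0007
```

```bash
python3 -m inch '{"translation":[[0,0,-0.3],[0,0,-0.6],[0,0,-0.9],[0,0,-0.95],[0,0,-0.95]],"rot":[[0,0,0],[0,0,0],[0,0,0],[0,0,0],[0,0,0]],"jaw":[0,0,0,0,0]}'
```

```text
time: 9.2
ee_pos: [0.5308, 0.1248, 0.1318]
eef_rot: [1.0, 0.014, -0.004, -0.003]
ft_force: [-0.4, -0.2, 0.6]
width: 0.0008
```

```bash
python3 -m inch '{"translation":[[0,0,-0.2],[0,0,-0.4],[0,0,-0.5],[0,0,-0.5]],"rot":[[0,0,0],[0,0,0],[0,0,0],[0,0,0]],"jaw":[0,0,0,0]}'
```

```text
time: 9.6
ee_pos: [0.5306, 0.1244, 0.0818]
eef_rot: [1.0, 0.014, -0.004, -0.003]
ft_force: [-0.4, 0.1, -0.5]
width: 0.0008
```

```bash
python3 -m inch '{"translation":[[0,-0.08,0],[0,-0.16,0],[0,-0.23,0],[0,-0.30,0],[0,-0.30,0],[0,-0.30,0]],"rot":[[0,0,0],[0,0,0],[0,0,0],[0,0,0],[0,0,0],[0,0,0]],"jaw":[0,0,0,0,0,0]}'
```

```text
time: 10.2
ee_pos: [0.5318, 0.0987, 0.0844]
eef_rot: [1.0, 0.016, -0.002, -0.006]
ft_force: [-2.2, 13.0, 12.3]
width: 0.0005
```

Run:
```python
from h import *; import cv2
a=eyes.camera("scene")[130:230,220:320]; b=eyes.camera("side")[150:250,190:290]
cv2.imwrite("pics/k.png",np.hstack([cv2.resize(x,(400,400),interpolation=cv2.INTER_CUBIC) for x in (a,b)])); print(r.read_state()["ft_force"],r.read_state()["ee_pos"])
```

```text
[-1.58863833 12.89642828 12.41192316] [0.53190717 0.09852084 0.08436019]
```

View pics/k.png

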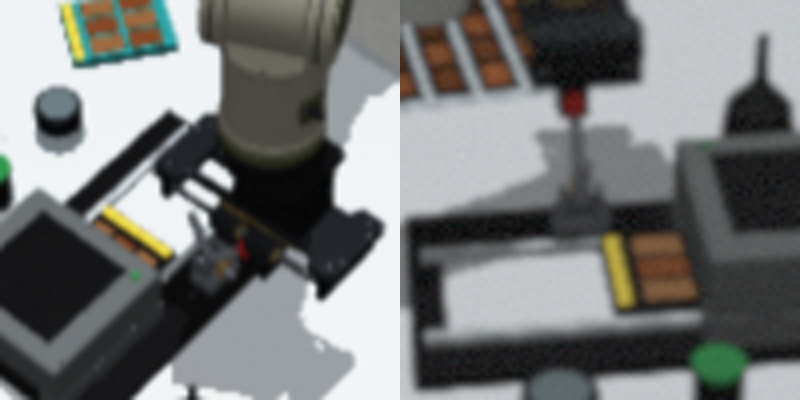

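The knob is on the finger but has not moved. The vertical force nearly equals the push, so friction locks it. I'll drive along the lever's arc instead of straight across.

```bash
python3 -m inch '{"translation":[[0,-0.04,0.03],[0,-0.09,0.06],[0,-0.14,0.09],[0,-0.18,0.11],[0,-0.22,0.13],[0,-0.27,0.14],[0,-0.27,0.14]],"rot":[[0,0,0],[0,0,0],[0,0,0],[0,0,0],[0,0,0],[0,0,0],[0,0,0]],"jaw":[0,0,0,0,0,0,0]}'
```

```text
time: 11.0
ee_pos: [0.5327, 0.0711, 0.0995]
eef_rot: [1.0, 0.015, -0.001, -0.006]
ft_force: [1.6, 1.0, 0.1]
width: 0.0004
```

```bash
python3 -m inch '{"translation":[[0,-0.05,0.01],[0,-0.10,0.02],[0,-0.15,0.02],[0,-0.20,0.02],[0,-0.25,0.02],[0,-0.28,0.02],[0,-0.28,0.02],[0,-0.28,0.02]],"rot":[[0,0,0],[0,0,0],[0,0,0],[0,0,0],[0,0,0],[0,0,0],[0,0,0],[0,0,0]],"jaw":[0,0,0,0,0,0,0,0]}'
python3 - <<'E'
from h import *; import cv2
a=eyes.camera("scene")[130:230,220:320]; b=eyes.camera("side")[150:250,190:290]
cv2.imwrite("pics/k2.png",np.hstack([cv2.resize(x,(400,400),interpolation=cv2.INTER_CUBIC) for x in (a,b)]))
E
```

```text
time: 11.8
ee_pos: [0.5325, 0.0429, 0.1014]
eef_rot: [1.0, 0.015, -0.001, -0.006]
ft_force: [-0.2, 0.1, -0.5]
width: 0.0
```

View pics/k2.png

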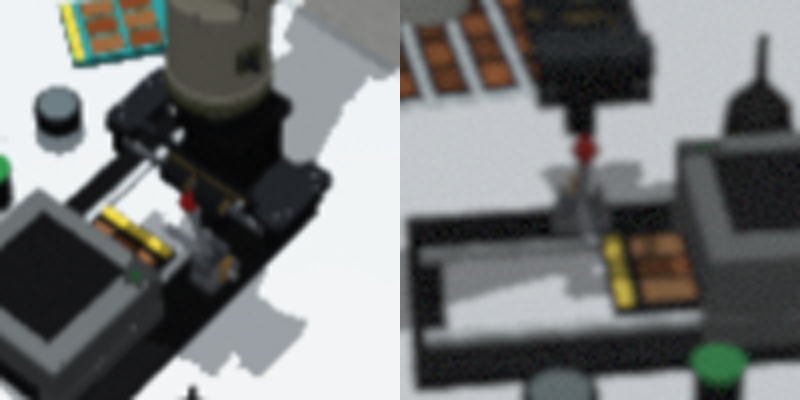

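The lever seems to have snapped over, with the knob past the pivot and the dog in the channel. I'll retreat and check.

```bash
python3 -m inch '{"translation":[[0,0.15,0],[0,0.4,0.05],[0,0.6,0.3],[0,0.6,0.7],[0,0.6,1],[0,0.6,1],[0,0.6,1]],"rot":[[0,0,0],[0,0,0],[0,0,0],[0,0,0],[0,0,0],[0,0,0],[0,0,0]],"jaw":[0,0,0,0,0,0,0]}'
python3 - <<'E'
from h import *; import cv2
a=eyes.camera("scene"); b=eyes.camera("side"); cv2.imwrite("pics/s3.png",a); cv2.imwrite("pics/d3.png",b)
p=[.580,-.0373,.026]
for n,im in (("scene",a),("side",b)):
    print(n,"shut/open expected",proj(n,W(p,[[-45,30,85],[-45,120,85]])).round(1).tolist())
    h=im.astype(int); m=(h[...,2]>90)&(h[...,1]<60)&(h[...,0]<60); _,_,st,ce=cv2.connectedComponentsWithStats(m.astype(np.uint8)); print([(s[4],c.round(1).tolist()) for s,c in zip(st[1:],ce[1:]) if s[4]>5])
a=a[120:250,170:300]; b=b[150:280,180:310]
cv2.imwrite("pics/f.png",np.hstack([cv2.resize(x,(400,400),interpolation=cv2.INTER_CUBIC) for x in (a,b)])); print(r.read_state()["ft_force"])
E
```

```text
time: 12.6
ee_pos: [0.5328, 0.1034, 0.2017]
eef_rot: [1.0, 0.016, -0.001, -0.006]
ft_force: [0.1, -0.6, -0.7]
width: 0.0005
scene shut/open expected [[262.1, 179.5], [281.6, 192.8]]
[(np.int32(10), [262.7, 179.3]), (np.int32(22), [349.6, 205.6]), (np.int32(28), [355.7, 219.2]), (np.int32(22), [361.2, 232.6]), (np.int32(6), [348.5, 234.5]), (np.int32(43), [376.6, 263.8])]
side shut/open expected [[236.9, 192.2], [233.3, 175.5]]
[(np.int32(22), [236.5, 193.3])]
[-0.56959475  0.12697586  0.22106387]
```

View pics/f.png

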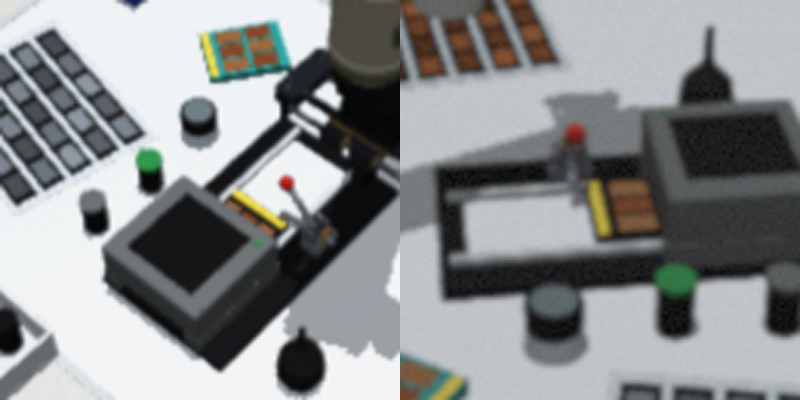

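The knob is at its shut position in both cameras, within about 1 px. The bystanders are in place and the gripper is clear.

```bash
python3 -c "
from bench import r
print(r.close_job())"
```

```text
the job is handed in; nothing more can be done
None
```

I pushed the film holder home with the closed fingertips and flipped the locking lever shut, then backed clear and handed the job in. It reported no verdict.

- **Holder:** its near edge measured 124 mm past the rail ends, against 125 mm when home. The push ended with 11 N against the stop. I measured this before flipping the lever; in the last pictures it still looked home.
- **Lever:** the first straight sideways push stuck by friction at about 13 N without moving the knob. Following the knob's arc instead carried it over centre. The knob then showed at its shut position in both cameras, within about 1 px.
- **Surroundings:** the loupe, canisters and blower looked undisturbed in the last pictures. I did not look closely at the slide box or mug at the end, but no move came near them. Contact force was about zero, and the last move ended at 12.6 s.
- **Disagreement:** the first scene-camera and side-camera fits of the scanner differed by up to 10 mm sideways. I settled it with a wrist-camera fit, which matched its reference points to about 1 mm.

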